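# Oil and fit the hitch pins of a trailer drawbar linkage

### The job

Fit every hitch pin standing in the wooden rack to the trailer linkage, one pin at a time in the order red, yellow, blue, green (a colour may be missing): dip the tip of its shank into the small oil pot, well below the rim, then push the pin down through the cross hole of the shaft with the collar of the same colour until its shoulder sits on the shaft, with its loop on the side of the free shaft end, and swing the sprung loop down over the shaft end until it snaps shut before taking the next pin. Leave the oil pot standing upright and do not disturb the boxes and the tape roll.

Things in the scene. Friction and masses are not known exactly. Their poses are not given: they have to be found in the camera images.
- oil_pot: Small open aluminium pot standing loose on the bench, outside diameter 76 mm, inside diameter 68 mm, 55 mm high, with a grey oiled felt pad on its floor (pad top 12 mm above the bench). Origin: centre of its underside, z up.
- pin_rack: Fixed wooden rack, 170 x 150 mm (its own x, y), top face 75 mm above the bench, with four 13 mm square holes at x = +-50, y = +-40 mm; the pins stand upright in it, one hole each, shoulders on the top face, loops open towards the robot. Origin: centre of its underside on the bench.
- linkage_stand: Fixed grey steel stand of the trailer drawbar linkage: base plate 8 mm thick and an upright plate 123 mm high and 350 mm wide whose front face is 58 mm behind the holes of the shafts (along the stand's +x). The four stub shafts stick out of the upright towards the robot, side by side, 80 mm apart. Origin: on the bench, midway below the row of holes.
- red_shaft: Fixed level stub shaft with a red collar (38 mm dia., begins 24 mm behind the hole; behind it a dark 48 mm link eye). Free end: 30 x 30 mm square steel with a vertical 13 mm cross hole right through. Origin: centre of the hole on the upper flat, 95 mm above the bench. Its -x axis points out of the free end, which is 18 mm from the hole's centre; z up.
- red_pin: Hitch pin with a red head, 102 mm long, about 110 g; may be absent. Origin: on its axis, 15 mm below the underside of its shoulder (24 mm dia., 6 mm thick; it seats on the shaft's flat); z up to the head. 10 mm shank with tapered tip, from z = 15 down to -45 mm. red grip head from z = 25 to 57 mm, x = -8 to 16 mm, 20 mm wide along y; level hinge of the loop along y at x = 0, z = 25 mm.
- red_tip (a point): Lower end of the shank of the red pin, on its axis.
- red_loop (a joint): Swing of the red pin's sprung wire loop (U of 5 mm wire, 51 mm wide, 41 mm inside, crossbar 64 mm from the hinge): 0 = open, standing out level along the pin's -x; grows as the crossbar swings down; 1.45 = shut, crossbar against the shank below the shaft. Over-centre spring: pushes back to open below about 0.5 rad (under 1.5 N at the crossbar), snaps shut beyond.
- yellow_shaft: Fixed level stub shaft with a yellow collar (38 mm dia., begins 24 mm behind the hole; behind it a dark 48 mm link eye). Free end: 30 x 30 mm square steel with a vertical 13 mm cross hole right through. Origin: centre of the hole on the upper flat, 95 mm above the bench. Its -x axis points out of the free end, which is 18 mm from the hole's centre; z up.
- yellow_pin: Hitch pin with a yellow head, 102 mm long, about 110 g; may be absent. Origin: on its axis, 15 mm below the underside of its shoulder (24 mm dia., 6 mm thick; it seats on the shaft's flat); z up to the head. 10 mm shank with tapered tip, from z = 15 down to -45 mm. yellow grip head from z = 25 to 57 mm, x = -8 to 16 mm, 20 mm wide along y; level hinge of the loop along y at x = 0, z = 25 mm.
- yellow_tip (a point): Lower end of the shank of the yellow pin, on its axis.
- yellow_loop (a joint): Swing of the yellow pin's sprung wire loop (U of 5 mm wire, 51 mm wide, 41 mm inside, crossbar 64 mm from the hinge): 0 = open, standing out level along the pin's -x; grows as the crossbar swings down; 1.45 = shut, crossbar against the shank below the shaft. Over-centre spring: pushes back to open below about 0.5 rad (under 1.5 N at the crossbar), snaps shut beyond.
- blue_shaft: Fixed level stub shaft with a blue collar (38 mm dia., begins 24 mm behind the hole; behind it a dark 48 mm link eye). Free end: 30 x 30 mm square steel with a vertical 13 mm cross hole right through. Origin: centre of the hole on the upper flat, 95 mm above the bench. Its -x axis points out of the free end, which is 18 mm from the hole's centre; z up.
- blue_pin: Hitch pin with a blue head, 102 mm long, about 110 g; may be absent. Origin: on its axis, 15 mm below the underside of its shoulder (24 mm dia., 6 mm thick; it seats on the shaft's flat); z up to the head. 10 mm shank with tapered tip, from z = 15 down to -45 mm. blue grip head from z = 25 to 57 mm, x = -8 to 16 mm, 20 mm wide along y; level hinge of the loop along y at x = 0, z = 25 mm.
- blue_tip (a point): Lower end of the shank of the blue pin, on its axis.
- blue_loop (a joint): Swing of the blue pin's sprung wire loop (U of 5 mm wire, 51 mm wide, 41 mm inside, crossbar 64 mm from the hinge): 0 = open, standing out level along the pin's -x; grows as the crossbar swings down; 1.45 = shut, crossbar against the shank below the shaft. Over-centre spring: pushes back to open below about 0.5 rad (under 1.5 N at the crossbar), snaps shut beyond.
- green_shaft: Fixed level stub shaft with a green collar (38 mm dia., begins 24 mm behind the hole; behind it a dark 48 mm link eye). Free end: 30 x 30 mm square steel with a vertical 13 mm cross hole right through. Origin: centre of the hole on the upper flat, 95 mm above the bench. Its -x axis points out of the free end, which is 18 mm from the hole's centre; z up.
- green_pin: Hitch pin with a green head, 102 mm long, about 110 g; may be absent. Origin: on its axis, 15 mm below the underside of its shoulder (24 mm dia., 6 mm thick; it seats on the shaft's flat); z up to the head. 10 mm shank with tapered tip, from z = 15 down to -45 mm. green grip head from z = 25 to 57 mm, x = -8 to 16 mm, 20 mm wide along y; level hinge of the loop along y at x = 0, z = 25 mm.
- green_tip (a point): Lower end of the shank of the green pin, on its axis.
- green_loop (a joint): Swing of the green pin's sprung wire loop (U of 5 mm wire, 51 mm wide, 41 mm inside, crossbar 64 mm from the hinge): 0 = open, standing out level along the pin's -x; grows as the crossbar swings down; 1.45 = shut, crossbar against the shank below the shaft. Over-centre spring: pushes back to open below about 0.5 rad (under 1.5 N at the crossbar), snaps shut beyond.
- tube_box: Bystander: cream cardboard box, 60 x 85 x 50 mm. Origin: centre of its underside.
- masking: Bystander: roll of masking tape lying flat, 98 mm across, 25 mm high. Origin: centre of its underside.
- brake_pads: Bystander: small red box, 50 x 70 x 25 mm. Origin: centre of its underside.

How it is judged (in metres and radians):
On the way, in this order (a step that is already met when the one before it is completed fails the run):
1. the tip of the red pin is dipped in the oil pot, at least 15 mm below its rim (z of red_tip in the frame of oil_pot between 0 and 0.04 m and horizontal distance between red_tip and oil_pot below 0.034 m), for 0.2 s.
2. the red pin is seated in the shaft with the red collar and its loop has snapped shut over the shaft end (horizontal distance between red_pin and red_shaft below 0.005 m and z of red_pin in the frame of red_shaft between -0.02 and -0.01 m and angle between red_pin's own z axis and vertical below 0.15 rad and angle between the x axis of red_pin and the x axis of red_shaft, either way round below 0.4 rad and value of joint red_loop above 1.3 rad), for 0.2 s.
3. the tip of the yellow pin is dipped in the oil pot, at least 15 mm below its rim (z of yellow_tip in the frame of oil_pot between 0 and 0.04 m and horizontal distance between yellow_tip and oil_pot below 0.034 m), for 0.2 s.
4. the yellow pin is seated in the shaft with the yellow collar and its loop has snapped shut over the shaft end (horizontal distance between yellow_pin and yellow_shaft below 0.005 m and z of yellow_pin in the frame of yellow_shaft between -0.02 and -0.01 m and angle between yellow_pin's own z axis and vertical below 0.15 rad and angle between the x axis of yellow_pin and the x axis of yellow_shaft, either way round below 0.4 rad and value of joint yellow_loop above 1.3 rad), for 0.2 s.
5. the tip of the blue pin is dipped in the oil pot, at least 15 mm below its rim (z of blue_tip in the frame of oil_pot between 0 and 0.04 m and horizontal distance between blue_tip and oil_pot below 0.034 m), for 0.2 s.
6. the blue pin is seated in the shaft with the blue collar and its loop has snapped shut over the shaft end (horizontal distance between blue_pin and blue_shaft below 0.005 m and z of blue_pin in the frame of blue_shaft between -0.02 and -0.01 m and angle between blue_pin's own z axis and vertical below 0.15 rad and angle between the x axis of blue_pin and the x axis of blue_shaft, either way round below 0.4 rad and value of joint blue_loop above 1.3 rad), for 0.2 s.
7. the tip of the green pin is dipped in the oil pot, at least 15 mm below its rim (z of green_tip in the frame of oil_pot between 0 and 0.04 m and horizontal distance between green_tip and oil_pot below 0.034 m), for 0.2 s.
8. the green pin is seated in the shaft with the green collar and its loop has snapped shut over the shaft end (horizontal distance between green_pin and green_shaft below 0.005 m and z of green_pin in the frame of green_shaft between -0.02 and -0.01 m and angle between green_pin's own z axis and vertical below 0.15 rad and angle between the x axis of green_pin and the x axis of green_shaft, either way round below 0.4 rad and value of joint green_loop above 1.3 rad), for 0.2 s.
At the end, for the whole second after the job is handed in: Every pin that was in the rack is in the shaft of its own colour: axis within 5 mm of the hole, shoulder within 5 mm of the flat, upright within 0.15 rad, loop joint above 1.3 rad over the free shaft end (pin and shaft x axes within 0.4 rad), at rest; the oil pot stands upright on the bench (all of step 2 and all of step 4 and all of step 6 and all of step 8 and linear speed of each of red_pin, yellow_pin, blue_pin, green_pin below 0.02 m/s and angle between oil_pot's own z axis and vertical below 0.2 rad and height (world z) of oil_pot below 0.02 m); the robot touches nothing.
It fails at once if the tube_box bystander is moved more than 3 cm (distance of tube_box from where it was at the start of the episode above 0.03 m).
It fails at once if the masking bystander is moved more than 3 cm (distance of masking from where it was at the start of the episode above 0.03 m).
It fails at once if the brake_pads bystander is moved more than 3 cm (distance of brake_pads from where it was at the start of the episode above 0.03 m).
It fails at once if the oil pot is tipped over (angle between oil_pot's own z axis and vertical above 0.8 rad).
Of red_pin, yellow_pin, blue_pin, green_pin only 3 to 4 are there at a start; the rules pass over those that are not, and their reading is None.
At some moment in a run one of oil_pot may be knocked a few centimetres aside while the robot is not near it.
It also fails if it takes over 210 s, if anything falls off the work surface, if the arm or the gripper's body presses on something with over 40 N, if the wrist force passes 120 N, or if a joint passes its speed limit or range.

### The arm

A 7-joint arm with a two-finger parallel gripper is mounted at the origin on a cart in front of the work surface, level with it; the furniture and walls round the work are solid. World frame = base frame: x ahead of the robot, y to its left, z up, the work surface at z = 0. Lengths are in m, angles in degrees, forces in N, time in s.
With the tool pointing down it reaches from about 0.4 to 0.875 m from the base axis. Payload 6.5 kg.
Tool frame: the origin (TCP) lies at the very end of the fingers, on their centre line; the grasp point (between the pads) lies 19 mm behind it; z points along the fingers, y is the line along which they close (so a half turn about z gives the same grasp; the last joint's range is limited). The gripper opens to 88 mm and grips with 3 to 60 N. Pads are 18 mm wide; open, the fingers measure 123 mm over their backs; the gripper's body (75 mm by 187 mm) begins 45 mm behind the grasp point.
Start: joints at [64.905, 30.733, -0.252, 88.115, 0.149, 61.152, -4.079], TCP at [0.236, -0.606, 0.239] pointing down, gripper open.
Joint ranges: [-154.64, 154.64], [-21.42, 123.67], [-72.66, 72.17], [13.99, 137.28], [-74.86, 254.86], [10.95, 109.41], [-158.01, 158.01]. Speed limits (degrees/s): [136.94, 136.94, 180, 180, 180, 180, 180].

### API

Orientations are given as [roll, pitch, yaw] about the fixed x, y, z axes, in that order (R = Rz(yaw) Ry(pitch) Rx(roll)).
In Python, from station import r, cams gives the robot as it stands. Calls block until the motion is done:
- r.reach(position, orientation): joint-space move of the TCP to a pose.
- r.movel(position, max_speed=0.15, rot=None, max_force=None): straight line of the TCP; rot=None keeps the orientation; max_speed is the mean speed in m/s. With max_force (N) it stops when the force on the tool has changed by that much, and returns True; else False.
- r.move_j(angles): joint-space move.
- r.release() and r.grab(effort=None): open the fingers fully, or close them until they stop; effort is the grip in N (None keeps the last).
- r.sleep(seconds).
- r.inverse_kinematics(position, orientation): joint angles nearest the present ones, or None.
- r.sense(): the state.
- cams.camera(name): name is "scene" or "side" or "wrist"; returns the picture (480x640x3 uint8, blue, green, red); there is no depth.
- cams.camera_params(name): a dict with "fx", "fy", "cx", "cy" (pixels), "dist_coeffs" ([k1, k2, p1, p2, k3] as OpenCV has them; the pictures are not rectified), "R" (3x3) and "t" (3): a world point X has camera coordinates R X + t. Camera axes: x right, y down, z forward; pixel columns grow to the right and rows downward; lengths in m; the calibration is good to about 2 mm. A picture is of the moment at which its call begins: read the wrist's pose just before it. camera_params takes no time and is no camera call; for the wrist camera it gives the pose at the moment of the call.
A pose or a line that the arm cannot do raises r.PlanningError and nothing moves.
- r.sign_off(): hands the job in; it is judged then, once.
The state is a dict: "time_s": time; "joints": joint angles; "joint_vel": joint speeds; "tau": joint torques, N m; "tcp_pos": TCP position; "eef_rot": TCP orientation; "force": force on the tool from outside, world axes, zero at the start; "moment": the same for the moment, N m; "opening": finger opening in m; "finger_force": force on a finger pad.
Only numpy, scipy, OpenCV 4.12 (cv2) and the standard library are available. Lean on these libraries where they do the work, as an engineer would, in place of code of your own. Each camera call takes 0.05 s, during which the arm holds its last target. There are 200 camera calls.

## Working session

There is one attempt and no reset: what is moved stays moved. The work goes in short steps, each a Python script; the robot and the scene stay as the last script left them, time stands still between calls to the robot, and variables do not carry over. Pictures are saved under pics/ and viewed, at most 14 in all, crops included, and the job is handed in when it is done.

```bash
ls; mkdir -p pics; python3 - <<'E'
from station import r,cams
import cv2,numpy as np
s=r.sense();print(s)
for n in("scene","side"):
    im=cams.camera(n);cv2.imwrite(f"pics/{n}0.png",im);p=cams.camera_params(n);print(n,p)
E
```

```text
pics
{'time_s': 0.0, 'joints': array([64.90481861, 30.77677856, -0.25438583, 88.16880893,  0.14789388,
       61.15271199, -4.0811972 ]), 'joint_vel': array([-0.01581851, -0.04060921, -0.03714576,  0.05072252, -0.05508548,
        0.05117768,  0.08350807]), 'tau': array([-7.71067207e-04, -5.70985866e+01,  9.90212336e-01, -2.51603776e+01,
       -5.64356893e-02,  1.78960722e-02,  1.65962938e-04]), 'tcp_pos': array([ 0.23590708, -0.60503029,  0.23786005]), 'eef_rot': array([-1.79902226e+02,  6.22614074e-03,  2.13041274e+01]), 'force': array([-0.64989489, -0.63041034, -0.23435376]), 'moment': array([ 0.01860822, -0.01305262, -0.01797166]), 'finger_force': 0.0, 'opening': 0.08822345175520084}
scene {'fx': 489.77181310979705, 'fy': 489.77181310979705, 'cx': 321.7592775022137, 'cy': 242.42210779638927, 'dist_coeffs': array([-0.13730797,  0.        ,  0.        ,  0.        ,  0.        ]), 'R': array([[ 0.57842515, -0.8157195 ,  0.00510285],
       [-0.39275225, -0.2839717 , -0.87470323],
       [ 0.71496155,  0.5039462 , -0.48463204]]), 't': array([-0.30376611,  0.27422768,  0.68827058])}
side {'fx': 592.5620165001707, 'fy': 592.5620165001707, 'cx': 325.7780625345615, 'cy': 235.83238993019418, 'dist_coeffs': array([-0.01744617,  0.        ,  0.        ,  0.        ,  0.        ]), 'R': array([[-0.53480959, -0.84494478,  0.00685807],
       [-0.67137247,  0.41999041, -0.61062841],
       [ 0.51306696, -0.33117425, -0.79188756]]), 't': array([0.26720902, 0.38429911, 1.06475627])}
```

View pics/scene0.png

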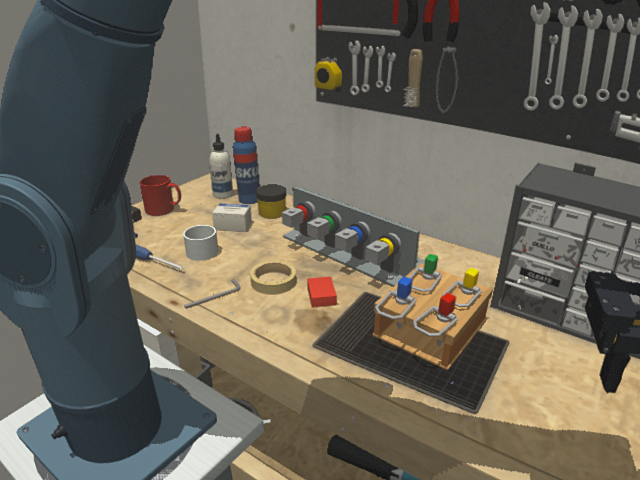

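View pics/side0.png

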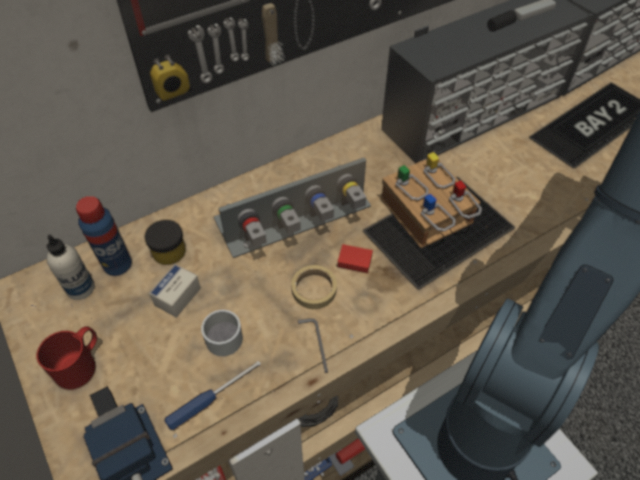

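Scene view: all four pins are in the rack. Heads are blue (404,287), green (431,262), yellow (471,280) and red (447,303). The shafts run red, green, blue, yellow from left to right, and the pot is at (201,240). The side view agrees, with heads at (404,173), (433,160), (460,188), (430,202) and the pot at (221,330).

```bash
cat > vis.py <<'E'
import cv2,numpy as np
def mask(im,c):
    h=cv2.cvtColor(im,cv2.COLOR_BGR2HSV)
    R=dict(red=[(0,8),(172,180)],yellow=[(22,34)],green=[(50,80)],blue=[(102,125)])[c]
    m=np.zeros(h.shape[:2],np.uint8)
    for a,b in R: m|=cv2.inRange(h,(a,130,60),(b,255,255))
    return m
def blobs(im,c,amin=25):
    n,l,s,ce=cv2.connectedComponentsWithStats(mask(im,c))
    return [(ce[i],s[i]) for i in range(1,n) if s[i][4]>=amin]
def ray(p,uv):
    K=np.array([[p["fx"],0,p["cx"]],[0,p["fy"],p["cy"]],[0,0,1]])
    q=cv2.undistortPoints(np.array([[uv]],float),K,np.array(p["dist_coeffs"]))[0,0]
    R=np.array(p["R"]);d=R.T@np.array([q[0],q[1],1]);return -R.T@p["t"],d/np.linalg.norm(d)
def plane(p,uv,z):
    o,d=ray(p,uv);return o+d*(z-o[2])/d[2]
def tri(a,b):
    A=np.zeros((3,3));y=np.zeros(3);P=[]
    for o,d in(a,b):
        M=np.eye(3)-np.outer(d,d);A+=M;y+=M@o
    X=np.linalg.solve(A,y);return X,[np.linalg.norm((np.eye(3)-np.outer(d,d))@(X-o)) for o,d in(a,b)]
def proj(p,X):
    K=np.array([[p["fx"],0,p["cx"]],[0,p["fy"],p["cy"]],[0,0,1]])
    return cv2.projectPoints(np.array(X,float).reshape(-1,3),cv2.Rodrigues(np.array(p["R"]))[0],np.array(p["t"]),K,np.array(p["dist_coeffs"]))[0].reshape(-1,2)
E
python3 - <<'E'
from station import r,cams
from vis import *
np.set_printoptions(precision=4,suppress=True)
ps,pd=cams.camera_params("scene"),cams.camera_params("side")
a,b=cv2.imread("pics/scene0.png"),cv2.imread("pics/side0.png")
H=dict(red=((447,303),(460,188)),yellow=((471,280),(433,160)),blue=((404,287),(430,202)),green=((431,262),(404,173)))
C=dict(red=((297,216),(250,225)),yellow=((384,246),(352,192)),blue=((352,235),(320,203)),green=((325,225),(288,212)))
for nm,D in(("head",H),("collar",C)):
    for c in D:
        u=[]
        for im,g in zip((a,b),D[c]):
            bl=[x for x in blobs(im,c,12) if np.hypot(*(x[0]-g))<15]
            u.append(max(bl,key=lambda x:x[1][4]) if bl else (np.array(g,float),[0]*5))
        X,e=tri(ray(ps,u[0][0]),ray(pd,u[1][0]));print(nm,c,u[0][0],u[0][1][4],u[1][0],u[1][1][4],X,e)
for n,p,im,uv in(("scene",ps,a,(201,230)),("side",pd,b,(221,324))):print("pot",plane(p,uv,.055))
print("tape",plane(pd,(314,283),.025),"box",plane(pd,(176,288),.05),"redbox",plane(pd,(355,258),.025))
print("wrist",cams.camera_params("wrist"))
E
```

```text
head red [446.6201 303.7455] 279 [459.6935 187.2419] 124 [ 0.4401 -0.3126  0.1038] [np.float64(0.0018478470313981945), np.float64(0.0018478470313983318)]
head yellow [470.5504 277.5756] 238 [432.3214 159.3571] 140 [ 0.5415 -0.3165  0.1025] [np.float64(0.001750515425469505), np.float64(0.0017505154254695316)]
head blue [403.9635 286.8082] 219 [429.7263 201.1474] 95 [ 0.4441 -0.2316  0.103 ] [np.float64(0.0013889185673533761), np.float64(0.0013889185673532428)]
head green [430.1389 260.8333] 108 [403.8293 170.3659] 41 [ 0.5438 -0.2353  0.1082] [np.float64(0.001986538820167547), np.float64(0.0019865388201675592)]
collar red [303.3    211.2571] 70 [248.8816 220.9211] 76 [0.6207 0.1206 0.0806] [np.float64(0.0011904497894791586), np.float64(0.001190449789479105)]
collar yellow [388.1304 244.6957] 92 [348.35   185.5333] 60 [ 0.594  -0.1197  0.0805] [np.float64(0.0002777918315129408), np.float64(0.000277791831512794)]
collar blue [357.1143 231.7   ] 70 [320. 203.] 0 [ 0.5894 -0.0411  0.0831] [np.float64(0.0065691112380501125), np.float64(0.006569111238050042)]
collar green [328.9762 219.381 ] 42 [288. 212.] 0 [0.5977 0.036  0.0887] [np.float64(0.0042126565750621806), np.float64(0.004212656575062155)]
pot [0.4433 0.2843 0.055 ]
pot [0.441  0.2795 0.055 ]
tape [0.4426 0.0657 0.025 ] box [0.568  0.3198 0.05  ] redbox [ 0.4503 -0.0439  0.025 ]
wrist {'fx': 420.0868697784633, 'fy': 420.0868697784633, 'cx': 310.11404301447476, 'cy': 233.883930460945, 'dist_coeffs': array([-0.1017,  0.    ,  0.    ,  0.    ,  0.    ]), 'R': array([[ 0.3631, -0.9317, -0.0022],
       [-0.8844, -0.3454,  0.314 ],
       [-0.2933, -0.1121, -0.9494]]), 't': array([-0.6484, -0.0436,  0.3912])}
```

```bash
python3 - <<'E'
from station import r,cams
import cv2,numpy as np,json
for n,p,y in(("rack",[.52,-.273,.30],-3),("stand",[.605,0,.28],-6.3),("pot",[.47,.28,.25],0)):
    try:
        r.reach(p,[180,0,y])
    except r.PlanningError as e: print(n,e);continue
    r.sleep(.4)
    c=cams.camera_params("wrist");im=cams.camera("wrist");cv2.imwrite(f"pics/w_{n}.png",im)
    json.dump({k:np.array(v).tolist() for k,v in c.items()},open(f"pics/w_{n}.json","w"))
    s=r.sense();print(n,s["time_s"],s["tcp_pos"],s["eef_rot"],s["joints"].round(1))
E
```

```text
rack 2.175 [ 0.51992191 -0.27315907  0.29996056] [-1.79999976e+02  3.56157396e-03 -3.01515227e+00] [ 26.   21.3  -3.5  94.    1.4  64.8 -70.9]
stand 3.7333 [ 6.05007715e-01 -3.53475831e-04  2.80034989e-01] [ 1.79996729e+02 -4.20388573e-03 -6.32933664e+00] [   2.2   24.4   -8.8   92.4    4.    63.6 -103.9]
pot 5.375 [0.47014824 0.2797815  0.24997824] [ 1.79998228e+02  2.47590776e-03 -2.66740721e-02] [ -22.1   21.   -16.9  102.5    7.1   57.6 -131.7]
```

View pics/w_rack.png

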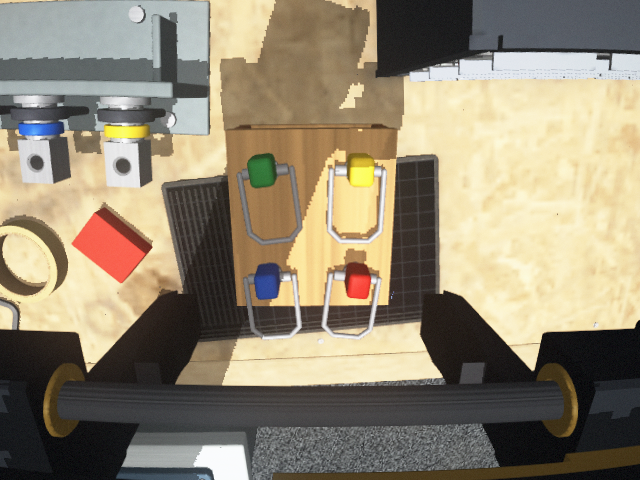

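View pics/w_stand.png

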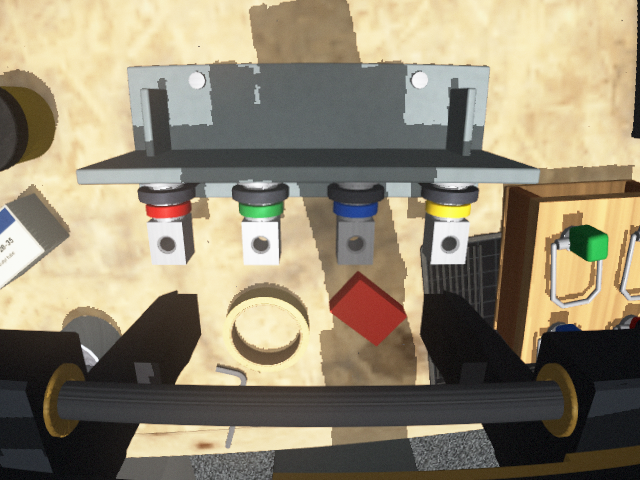

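View pics/w_pot.png

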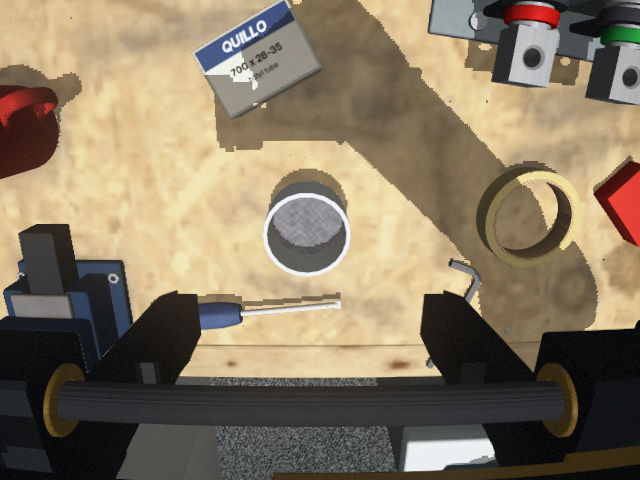

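Wrist views: over the rack all four heads are clear, green (262,170), yellow (361,170), blue (267,281), red (358,281). Over the stand the holes are at (168,244), (260,244), (354,244), (449,243). The pot rim is centred at (307,234).

```bash
cat > geo.py <<'E'
from vis import *
import json
def L(n):
    p=json.load(open(f"pics/w_{n}.json"));return {k:np.array(v) if isinstance(v,list) else v for k,v in p.items()},cv2.imread(f"pics/w_{n}.png")
def dark(im,uv,h=13):
    "centroid of the dark hole near uv"
    u,v=np.round(uv).astype(int);g=cv2.GaussianBlur(cv2.cvtColor(im,cv2.COLOR_BGR2GRAY),(3,3),0)[v-h:v+h+1,u-h:u+h+1]
    _,m=cv2.threshold(g,0,255,cv2.THRESH_BINARY_INV+cv2.THRESH_OTSU)
    n,l,s,c=cv2.connectedComponentsWithStats(m);k=l[h,h] or 1+np.argmax(s[1:,4])
    return c[k]+[u-h,v-h],s[k]
def rim(im,guess,dia):
    "fit an ellipse to the bright pot rim"
    h=cv2.cvtColor(im,cv2.COLOR_BGR2HSV);m=cv2.inRange(h,(0,0,170),(180,45,255))
    m=cv2.morphologyEx(m,cv2.MORPH_CLOSE,np.ones((5,5)));best=None
    for c in cv2.findContours(m,cv2.RETR_EXTERNAL,cv2.CHAIN_APPROX_NONE)[0]:
        if len(c)<40: continue
        e=cv2.fitEllipse(cv2.convexHull(c) if len(cv2.convexHull(c))>5 else c)
        if e[1][0]>.8*dia and e[1][1]<1.25*dia and (best is None or np.hypot(*np.subtract(e[0],guess))<np.hypot(*np.subtract(best[0],guess))): best=e
    return best
E
python3 - <<'E'
from geo import *
np.set_printoptions(precision=4,suppress=True)
p,im=L("stand");P={}
for c,uv in dict(red=(168,244),green=(260,244),blue=(354,244),yellow=(449,243)).items():
    q,s=dark(im,uv);P[c]=plane(p,q,.095);print(c,q,s,P[c])
A=np.array([P[c][:2] for c in P]);print("spacing",np.linalg.norm(np.diff(A,axis=0),axis=1))
s=np.array([.12,.04,-.04,-.12]);ce=A.mean(0);d=(s[:,None]*(A-ce)).sum(0);yaw=np.arctan2(-d[0],d[1])
print("stand",ce,np.degrees(yaw));ey=np.array([-np.sin(yaw),np.cos(yaw)]);H={c:(ce+s[i]*ey).tolist() for i,c in enumerate(P)};print(H)
p,im=L("rack");Q={}
for c in H:
    b=[x for x in blobs(im,c,150) if 240<x[0][0]<390 and 140<x[0][1]<310][0];Q[c]=plane(p,b[0],.101)[:2]
    r=cv2.minAreaRect(cv2.findNonZero((mask(im,c)*(cv2.connectedComponents(mask(im,c))[1]==cv2.connectedComponents(mask(im,c))[1][int(b[0][1]),int(b[0][0])])).astype(np.uint8)))
    print(c,b[0],b[1][4],Q[c],r[1:])
m=sum(Q.values())/4;g=dict(red=(-.05,-.04),yellow=(.05,-.04),blue=(-.05,.04),green=(.05,.04))
X=sum((Q[c]-m)*g[c][0] for c in g);Y=sum((Q[c]-m)*g[c][1] for c in g)
ry=np.arctan2(X[1]-Y[0],X[0]+Y[1]);print("rack",m,np.degrees(ry))
Rm=np.array([[np.cos(ry),-np.sin(ry)],[np.sin(ry),np.cos(ry)]])
for c in g:print(c,"grid resid",Q[c]-m-Rm@g[c])
p,im=L("pot");e=rim(im,(307,234),90);print("rim",e);pot=plane(p,e[0],.055)[:2];print(pot)
json.dump(dict(H=H,yaw=float(np.degrees(yaw)),heads={c:Q[c].tolist() for c in Q},ryaw=float(np.degrees(ry)),pot=pot.tolist()),open("geo.json","w"))
E
```

```text
red [166.7772 243.9689] [  4   6  16  15 193] [0.5814 0.1246 0.095 ]
green [260.0394 244.7438] [  5   6  17  16 203] [0.572  0.0458 0.095 ]
blue [355.9397 244.005 ] [  6   5  18  16 199] [ 0.5638 -0.0341  0.095 ]
yellow [449.1238 243.6436] [  5   6  17  16 202] [ 0.5553 -0.1128  0.095 ]
spacing [0.0794 0.0803 0.0792]
stand [0.5681 0.0059] -6.238236127611439
{'red': [0.581177976404496, 0.12514207983147932], 'green': [0.5724849544368699, 0.04561578626092261], 'blue': [0.5637919324692436, -0.0339105073096341], 'yellow': [0.5550989105016175, -0.11343680088019081]}
red [357.2425 280.5917] 796 [ 0.4406 -0.311 ] ((35.0, 25.0), 90.0)
green [260.4967 172.0695] 604 [ 0.543  -0.2329] ((28.934223175048828, 23.837852478027344), 80.53767395019531)
blue [265.4865 285.6654] 520 [ 0.44   -0.2282] ((28.1600399017334, 21.644580841064453), 83.6598129272461)
yellow [360.4697 169.816 ] 826 [ 0.5405 -0.3155] ((33.0, 27.0), 90.0)
rack [ 0.491  -0.2719] -1.8298930167919332
red grid resid [ 0.0009 -0.0007]
yellow grid resid [ 0.0008 -0.002 ]
blue grid resid [-0.0024  0.0022]
green grid resid [0.0007 0.0006]
rim ((306.22314453125, 234.24407958984375), (83.60289001464844, 88.24168395996094), 92.04561614990234)
[0.4384 0.2835]
```

```bash
cat > ops.py <<'E'
from station import r,cams
from geo import *
G=json.load(open("geo.json"));YAW,RY=G["yaw"],G["ryaw"]
def snap(name):
    p=cams.camera_params("wrist");im=cams.camera("wrist");cv2.imwrite(f"pics/w_{name}.png",im)
    json.dump({k:np.array(v).tolist() for k,v in p.items()},open(f"pics/w_{name}.json","w"));return p,im
grid=dict(red=(-.05,-.04),yellow=(.05,-.04),blue=(-.05,.04),green=(.05,.04))
def rot2(a):
    a=np.radians(a);return np.array([[np.cos(a),-np.sin(a)],[np.sin(a),np.cos(a)]])
def pick(c):
    m=np.mean([G["heads"][k] for k in G["heads"]],axis=0);h=m+rot2(RY)@grid[c]
    r.release();r.reach([*h,.20],[180,0,RY]);r.movel([*h,.12],.15)
    if r.movel([*h,.095],.06,max_force=8): print("contact on the way down",r.sense()["tcp_pos"])
    r.grab(30);s=r.sense();print("grip",s["opening"],s["finger_force"])
    r.movel([*h,.25],.15);print("t",r.sense()["time_s"],"opening",r.sense()["opening"])
E
python3 - <<'E'
from ops import *
pick("red");r.sleep(.3);snap("red1")
E
```

```text
grip 0.01979323607031551 29.57597617059946
t 11.1833 opening 0.019918864219647225
```

View pics/w_red1.png

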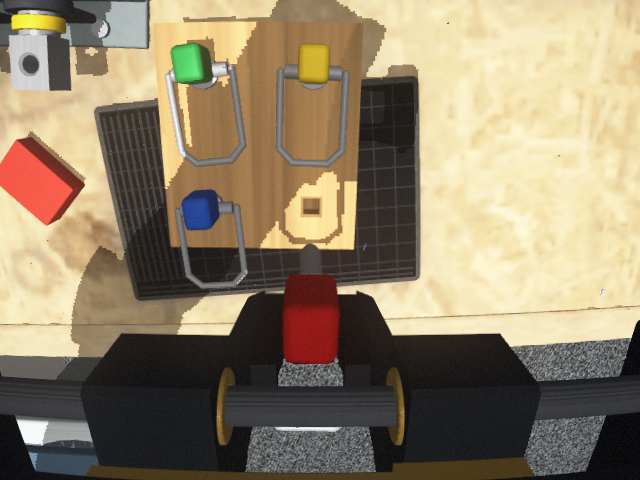

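```bash
cat >> ops.py <<'E'
TIP=.080
def tipoff(d,yaw):            # tip relative to TCP in world, d = offset in tool frame (x along tool x)
    return rot2(yaw)@np.asarray(d)
def potlook(tag):
    q=np.array(G["pot"]);r.reach([q[0]-.05,q[1]-.085,.25],[180,0,0]);r.sleep(.3)
    p,im=snap("pot_"+tag);g=proj(p,[*q,.055])[0];dep=(np.array(p["R"])@np.array([*q,.055])+p["t"])[2]
    e=rim(im,g,.076*p["fx"]/dep)
    if e is None: print("no rim",g);return None
    w=plane(p,e[0],.055)[:2];print("pot",w,e[0],e[1],"shift mm",1e3*(w-q));return w
def dip(w,d):
    o=tipoff(d,0);x=w-o
    r.reach([*x,.20],[180,0,0]);hit=r.movel([*x,.105],.1,max_force=6);r.sleep(.35)
    print("dip",hit,r.sense()["tcp_pos"]);r.movel([*x,.22],.15)
def hover(c,d,z=.19,shift=(0,0)):
    x=np.array(G["H"][c])+rot2(YAW)@np.array(shift)-tipoff(d,YAW)
    r.reach([*x,z],[180,0,YAW]);return x
E
python3 - <<'E'
from ops import *
p,im=L("red1");t=np.array([*(np.mean([G["heads"][k] for k in G["heads"]],axis=0)+rot2(RY)@grid["red"]),.25])
for dx in(-.008,-.004,0):print(dx,proj(p,[*(t[:2]+tipoff([dx,0],RY)),.17]))
d=[-.004,0]
w=potlook("red")
if w is not None and np.hypot(*(w-G["pot"]))<.08:
    dip(w,d);x=hover("red",d);r.sleep(.3);p,im=snap("hov_red")
    print("hole at",proj(p,[*G["H"]["red"],.095]),"tip",proj(p,[*G["H"]["red"],.11]),r.sense()["time_s"])
    cv2.imwrite("pics/c1.png",cv2.resize(im[170:330,230:430],None,fx=4,fy=4)[:600])
E
```

```text
-0.008 [[311.06652055 257.59912963]]
-0.004 [[311.06988847 251.0976397 ]]
0 [[311.07324533 244.52517361]]
pot [0.43806782 0.2832222 ] (204.8224639892578, 138.25753784179688) (90.70574951171875, 96.43661499023438) shift mm [-0.34194031 -0.28455976]
dip False [0.44221961 0.2832865  0.105232  ]
hole at [[312.93397817 241.40064548]] tip [[313.07585038 250.0434892 ]] 17.85
```

View pics/c1.png

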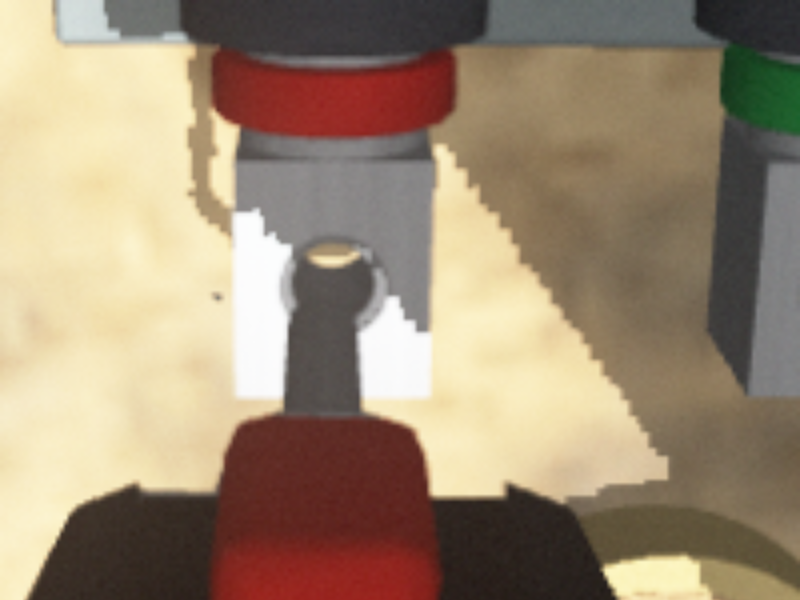

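The crop shows the red hole centred at about (313.5,241.5) as predicted. The shank is at column 311, so the tip is about 1.2 mm to the left. I'll shift it, then insert with a force stop and a small search pattern.

```bash
cat >> ops.py <<'E'
def insert(x):
    ring=[(0,0)]+[(k*np.cos(a),k*np.sin(a)) for k in(.0015,.003) for a in np.arange(8)*np.pi/4]
    for o in ring:
        y=x+rot2(YAW)@np.array(o)
        r.movel([*y,.182],.1);hit=r.movel([*y,.150],.05,max_force=6)
        if not hit: break
        print("blocked",np.round(np.multiply(o,1e3),1),r.sense()["tcp_pos"][2])
    else: return False
    hit=r.movel([*y,.1155],.06,max_force=12);s=r.sense();print("in",o,hit,s["tcp_pos"],s["force"]);return True
E
python3 - <<'E'
from ops import *
s=r.sense();x=np.array(G["H"]["red"])-tipoff([-.004,0],YAW);print(x,s["tcp_pos"],s["eef_rot"])
x=x+rot2(YAW)@np.array([0,-.0012])
print(insert(x),r.sense()["time_s"],r.sense()["opening"])
r.sleep(.2);p,im=snap("ins_red");cv2.imwrite("pics/c2.png",im)
E
```

```text
[0.58515429 0.12470743] [0.5848174  0.12570392 0.19025324] [-1.79982173e+02 -1.07442887e-02 -6.14803431e+00]
in (0, 0) True [0.58437173 0.12365265 0.11497708] [-1.55230368 -0.37090833  5.67084555]
True 19.475 0.019963207077812867
```

```bash
cat >> ops.py <<'E'
def shut(c,pre=True):
    h=np.array(G["H"][c]);R=rot2(YAW)
    if pre:
        r.release();t=r.sense()["tcp_pos"];r.movel([t[0],t[1],.19],.15)
    a=h+R@np.array([-.058,0]);b=h+R@np.array([-.056,0])
    r.movel([*a,.19],.2);r.grab(5);r.movel([*a,.118],.15)
    hit=r.movel([*b,.064],.06,max_force=15);s=r.sense();print("push",hit,s["tcp_pos"],s["force"]);r.sleep(.2)
    r.movel([*a,.19],.15);r.release()
E
python3 - <<'E'
from ops import *
shut("red")
h=np.array(G["H"]["red"])+rot2(YAW)@np.array([.01,-.05]);r.movel([*h,.26],.2);r.sleep(.2);p,im=snap("chk_red");print(r.sense()["time_s"])
h0=G["H"]["red"];print([proj(p,[*h0,z])[0] for z in(.137,.095,.042)])
E
```

```text
push False [0.52566393 0.13129018 0.06423511] [ 0.79634969 -0.78627911  0.29523902]
28.3667
[array([237.59226951, 234.31727312]), array([246.51575991, 216.73666251]), array([255.08711161, 199.91015274])]
```

View pics/w_chk_red.png

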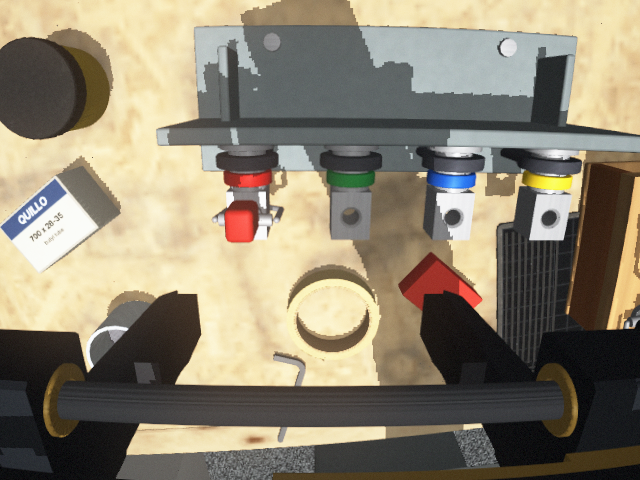

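Red is seated: its head is at (240,222) and no loop stands out toward the robot, so it is shut. Next is yellow.

```bash
cat >> ops.py <<'E'
def fit(c,d=(-.004,0)):
    h=np.array(G["H"][c])
    pick(c)
    if r.sense()["opening"]<.017: print("no pin held");return False
    w=potlook(c)
    if w is None or np.hypot(*(w-G["pot"]))>.08: return False
    G["pot"]=w.tolist();json.dump(G,open("geo.json","w"))
    dip(w,d);x=hover(c,d,.21);r.movel([*x,.19],.1);r.sleep(.3);snap("hov_"+c)
    print("tcp err mm",1e3*(r.sense()["tcp_pos"][:2]-x))
    if not insert(x) or r.sense()["tcp_pos"][2]>.118: print("not seated");return False
    shut(c)
    k=h+rot2(YAW)@np.array([.01,-.05 if c!="yellow" else .05]);r.movel([*k,.26],.2);r.sleep(.2);snap("chk_"+c);print(r.sense()["time_s"])
    return True
E
python3 - <<'E'
from ops import *
print(fit("yellow"))
a=cv2.imread("pics/w_hov_yellow.png")[180:320,210:410];b=cv2.imread("pics/w_chk_yellow.png")
if b is not None: b=b[100:300,200:600]
cv2.imwrite("pics/c3.png",np.vstack([cv2.resize(a,(400,280)),b]) if b is not None else a)
E
```

```text
grip 0.019508414380114074 29.846371767343953
t 33.5167 opening 0.01962439994166532
pot [0.43811505 0.28322525] (204.9324493408203, 138.19403076171875) (90.8293685913086, 96.38687133789062) shift mm [-0.29470954 -0.28151511]
dip False [0.44227531 0.28326611 0.10522638]
tcp err mm [ 0.20227632 -0.02981845]
in (0, 0) True [ 0.55879688 -0.11408963  0.11474336] [-1.70645622 -0.37606212  5.00658728]
push False [ 0.4996051  -0.1073482   0.06423247] [-0.57507668 -0.68391555 -0.32314976]
51.2083
True
```

View pics/c3.png

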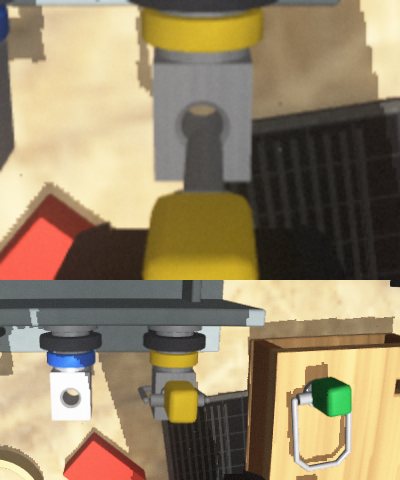

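The crop shows the yellow pin seated with no loop visible in front, so it is shut. Next is blue.

```bash
python3 - <<'E'
from ops import *
print(fit("blue"))
a=cv2.imread("pics/w_hov_blue.png")[180:320,210:410];b=cv2.imread("pics/w_chk_blue.png")
if b is not None: b=b[100:300,150:550]
cv2.imwrite("pics/c4.png",np.vstack([cv2.resize(a,(400,280)),b]) if b is not None else a)
E
```

```text
grip 0.019825239649194533 29.30851673172583
t 55.7667 opening 0.019698151454223857
pot [0.43807709 0.28318479] (204.3867950439453, 137.95639038085938) (90.80989074707031, 96.56565856933594) shift mm [-0.03795261 -0.04045589]
dip False [0.44220032 0.2831922  0.10518878]
tcp err mm [0.17856062 0.01904737]
in (0, 0) True [ 0.56695198 -0.0343914   0.11490635] [-1.29264691  0.09066424  5.63286987]
push False [ 0.50829192 -0.02779344  0.06423173] [-0.18218938 -0.60354432  0.57819959]
72.8583
True
```

View pics/c4.png

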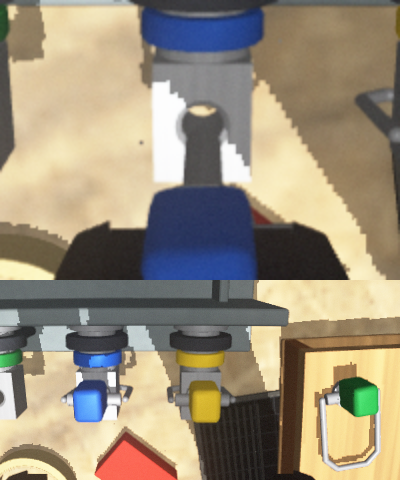

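Blue is seated and shut. Green goes between the red and blue pins. I'll also take a side-camera picture to check all the loops.

```bash
python3 - <<'E'
from ops import *
print(fit("green"))
h=np.array(G["H"]["green"])
r.reach([.50,-.28,.30],[180,0,RY]);r.sleep(.3)
print(r.sense()["time_s"],r.sense()["tcp_pos"])
p,q=cams.camera("side"),cams.camera("scene")
cv2.imwrite("pics/c5.png",np.vstack([cv2.resize(p[130:270,200:400],(600,420))[:300],cv2.resize(q[180:280,260:460],(600,300))]))
E
```

```text
grip 0.019800402974321632 29.40599555832705
t 77.2333 opening 0.01985944948359581
pot [0.43806896 0.28322381] (204.47018432617188, 137.91387939453125) (90.89302062988281, 96.3556137084961) shift mm [-0.00813526  0.03902014]
dip False [0.4422158  0.28324224 0.1051904 ]
tcp err mm [ 0.17813371 -0.00376879]
in (0, 0) True [0.57554428 0.04513786 0.11483529] [-1.54788404 -0.32838093  5.99204289]
push False [0.51699599 0.05177815 0.06424776] [-0.33743932 -0.84425461 -0.40312387]
94.1833
True
95.5917 [ 0.50040351 -0.27904156  0.29991146]
```

View pics/c5.png

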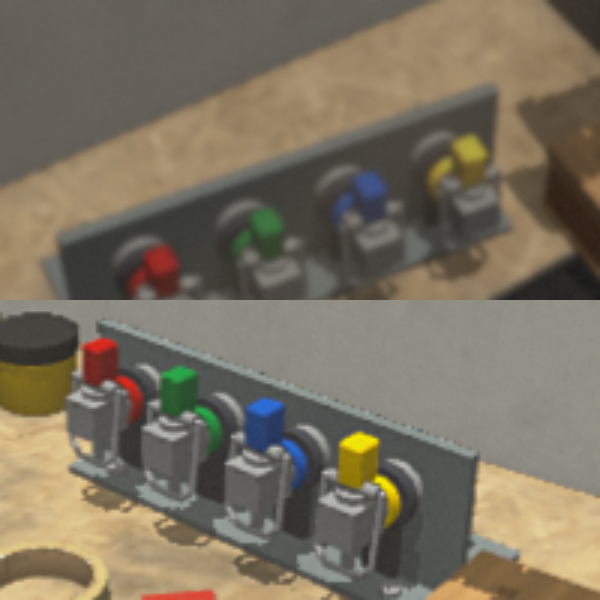

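View pics/w_chk_green.png

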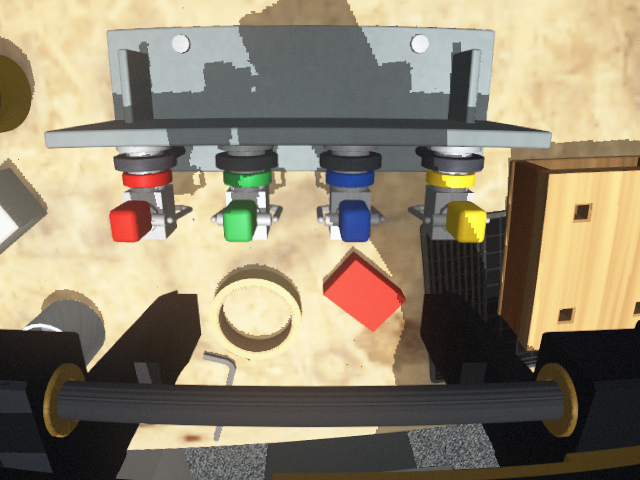

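All four pins stand seated, and each loop hangs down around its shaft with the crossbar underneath. The scene view shows the heads from (100,360) to (358,460) in the crop. The pot was upright at its last look, and the boxes and tape were not touched.

```bash
python3 -c "
from station import r
print(r.sign_off())"
```

```text
the job is handed in; nothing more can be done
None
```

I dipped all four pins, seated each in the shaft of its colour with the loop shut, in the order red, yellow, blue, green, and handed the job in at about 96 s; the last pictures showed every loop closed, but sign-off returned no verdict.

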